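Level the laboratory balance

ROBOT

A 7-joint arm with a two-finger parallel gripper is mounted at the origin on the work surface. World frame = base frame: x ahead of the robot, y to its left, z up, the work surface at z = 0. Lengths are in m, angles in degrees, forces in N, time in s.
With the tool pointing down it reaches from about 0.4 to 0.85 m from the base axis. Payload 4.4 kg.
Tool frame: the origin (TCP) lies midway between the tips of the shut fingers; the grasp point (between the pads) lies 19 mm behind it; z points along the fingers, x is the direction in which the jaws open and shut, and the axes are right-handed (so a half turn about z gives the same grasp; the last joint's range is limited). The gripper opens to 94 mm and grips with 3 to 60 N. Pads are 16 mm wide; open, the fingers measure 119 mm over their backs; the gripper's body (75 mm by 177 mm) begins 78 mm behind the grasp point.
Start: joints at [64.756, 36.005, 2.206, 86.941, -1.547, 57.084, -1.146], TCP at [0.238, -0.605, 0.205] pointing down, gripper open.
Joint ranges: [-175.42, 175.42], [-21.48, 121.26], [-71.46, 75.88], [10.55, 141.38], [-63.04, 243.04], [13.31, 113.54], [-168.57, 168.57]. Speed limits (degrees/s): [147.25, 147.25, 180, 180, 180, 180, 180].

INTERFACE

Orientations are given as [roll, pitch, yaw] about the fixed x, y, z axes, in that order (R = Rz(yaw) Ry(pitch) Rx(roll)).
In Python, from plant import robot gives the robot as it stands. Calls block until the motion is done:
- robot.movep(position, orientation): joint-space move of the TCP to a pose.
- robot.line_to(position, rot=None, max_speed=0.15): straight line of the TCP; rot=None keeps the orientation; max_speed is the mean speed in m/s.
- robot.move_joints(angles): joint-space move.
- robot.ungrasp() and robot.grab(newtons=None): open the fingers fully, or close them until they stop; newtons is the grip in N (None keeps the last).
- robot.dwell(seconds).
- robot.solve_ik(position, orientation): joint angles nearest the present ones, or None.
- robot.get_obs(): the state.
- robot.snapshot(name): name is "side" or "top"; returns a dict with "pixels" (384x512x3 uint8, blue, green, red), "z_map" (384x512 float32, m along the optical axis (not along the pixel's ray), 0 where there is no reading), "mtx" (3x3 intrinsics, pixels), "eye" and "rotation" of the camera in the world. Camera axes: x right, y up, looking along -z (the intrinsics and any distortion apply to the point x, -y, -z); pixel columns grow to the right and rows downward; lengths in m; the calibration is good to about 2 mm. A picture is of the moment at which its call begins.
A pose or a line that the arm cannot do raises robot.Unreachable and nothing moves.
- robot.finish_job(): hands the job in, once; it reports no verdict.
The state is a dict: "time_s": time; "joints": joint angles; "dq": joint speeds; "joint_torque": joint torques, N m; "tcp_pos": TCP position; "tcp_rot": TCP orientation; "wrist_force": force on the tool from outside, world axes, zero at the start; "torque": the same for the moment, N m; "opening": finger opening in m.
Only numpy, scipy, OpenCV 4.12 (cv2) and the standard library are available. Lean on these libraries where they do the work, as an engineer would, in place of code of your own. Each camera call takes 0.05 s, during which the arm holds its last target.

TASK

The lab balance is out of level: with a fingertip, gently roll the rims of its two orange levelling wheels, which peep out low under the overhanging front edge, until the bubble on its deck rests inside the black ring, then take the hand away. Keep off the weighing pan and do not push aside anything that stands around.

Things in the scene. Friction and masses are not known exactly. Their poses are not given: they have to be found in the camera images.
- balance: Light-grey lab balance (sizes in mm) with a dark undercut base, 312 deep, 214 wide, 80 high to its deck; fixed. Origin on the bench under its middle; x from its front (towards the robot, turned up to 15 degrees) to its back, y to its left as the robot sees it. It reaches x -152 to +160. The console slopes up from the nose (64 high) to the deck at x -75. Press it with under 45 N.
- nose (a point): Middle of the nose's lower front edge, 48 mm above the bench. The nose overhangs both wheel rims by 14 mm (open height under it 48 mm, base front 22 mm behind this edge), so a finger reaches a rim only from the front, tilted about 30 to 45 degrees from vertical. A 14 mm wide notch in the nose over each wheel lets one see the rim from above but is too narrow for a finger.
- ring (a point): Centre of the black target ring (inside diameter 13 mm) of the bullseye level, a round yellow-green vial in a black housing 46 mm across, on the right-hand part of the deck just behind the console; its face is 88 mm above the bench. Axes as the balance.
- bubble (a point): Centre of the pale bubble, 9 mm across, on the vial; up to 16 mm from the ring's centre. It runs to the high side at once and stays. In balance axes, raising the left foot moves it along (-0.31, 0.95), 3 mm per rad of the left wheel; raising the right foot along (-0.31, -0.95), 3 mm per rad of the right wheel; lowering does the reverse.
- left_rim (a point): Front-most point of the left wheel's rim, half-way up, 18 mm above the bench; axes as the balance. Only the front 8 mm of the wheel stands out of the base (a chord of 32 mm). Rolling the front of the rim to the balance's left (+y) raises that foot, to its right (-y) lowers it. At the start the left foot is 1.6 to 2.8 rad too high.
- right_rim (a point): The same point of the right wheel, the mirror image, 150 mm to the right; here too rolling its front to +y raises and to -y lowers the foot. At the start the right foot is anything from 2.2 rad too low to 2.2 rad too high.
- left_screw (a point): Vertical axis of the left levelling wheel, half-way up it: an orange disc with white ribs, lying flat, 40 mm in diameter, 16 mm thick (10 to 26 mm above the bench), in a pocket of the base. Stiff: some 1.5 N along the rim turns it, so press on the rim with about 4 to 15 N while stroking sideways. It turns by stroke / 20 mm less any slip, stays put, and has 7 rad each way.
- right_screw (a point): The same point of the right levelling wheel, which is alike in all respects.
- pan: The steel weighing pan, 150 x 170 x 11 mm, on the deck behind the level; origin at the centre of its underside. Not to be touched.
- stopper: Black rubber stopper, 27 mm across, 24 mm high, standing on the bench in front of the balance, between the wheels; origin at its underside. To be left alone.
- lab_spoon: Steel lab spoon 165 mm long, lying on the bench to the right of the balance. To be left alone.
- weigh_boat: White plastic weighing tray 70 x 70 x 14 mm on the bench, to the right of the balance's front. To be left alone.
- watch_glass: Greenish watch glass, 72 mm across, 7 mm high, on the bench to the left of the balance. To be left alone.
- amber_bottle: Amber glass bottle, 76 mm across, 200 mm high, on the left enamel tray. To be left alone.
- white_bottle: White bottle with a red cap, 60 mm across, 150 mm high, on the left tray. To be left alone.
- jar_a: Glass jar with a blue cap, 60 mm across, 95 mm high, on the left tray. To be left alone.
- jar_b: Another glass jar with a blue cap, 60 mm across, 95 mm high, on the left tray. To be left alone.

How it is judged:
By the outcome, as a careful person would: the job done as asked, in the order asked, and still so for the second after the job is handed in, with the robot touching nothing.
It also fails if it takes over 67 s, if anything falls off the work surface, if the arm or the gripper's body presses on something with over 40 N, if the wrist force passes 120 N, or if a joint passes its speed limit or range.

## Working session

There is one attempt and no reset: what is moved stays moved. The work goes in short steps, each a Python script; the robot and the scene stay as the last script left them, time stands still between calls to the robot, and variables do not carry over. Pictures are saved under pics/ and viewed, and the job is handed in when it is done.

```bash
ls; mkdir -p pics; cat > h.py <<'E'
import numpy as np, cv2
from plant import robot
def proj_inv(s,u,v,z=None):
    K=s["mtx"]; d=np.array([(u-K[0,2])/K[0,0],-(v-K[1,2])/K[1,1],-1.0])
    R=np.array(s["rotation"]); 
    if R.shape!=(3,3): raise Exception(R.shape)
    e=np.array(s["eye"]); w=R@d
    if z is None:
        return e+w*s["z_map"][int(round(v)),int(round(u))]
    return e+w*(z-e[2])/w[2]
def proj(s,p):
    c=np.array(s["rotation"]).T@(np.array(p)-np.array(s["eye"]))
    K=s["mtx"]; return K[0,0]*c[0]/-c[2]+K[0,2], K[1,2]-K[1,1]*c[1]/-c[2]
E
python3 - <<'E'
from h import *
o=robot.get_obs(); print({k:np.round(o[k],3) for k in o})
for n in("side","top"):
    s=robot.snapshot(n); print(n,s.keys(),s["mtx"],s["eye"],s["rotation"])
    cv2.imwrite(f"pics/{n}0.png",s["pixels"]); np.save(f"{n}0.npy",s,allow_pickle=True)
E
```

```text
pics
{'time_s': np.float64(0.0), 'joints': array([64.755, 36.058,  2.203, 86.995, -1.546, 57.084, -1.146]), 'dq': array([ 0.067, -0.016, -0.05 , -0.01 , -0.06 ,  0.076, -0.049]), 'joint_torque': array([-2.0000e-03, -5.4973e+01,  1.1430e+00, -1.8663e+01, -5.2000e-02,
        2.4000e-02,  0.0000e+00]), 'tcp_pos': array([ 0.238, -0.604,  0.205]), 'tcp_rot': array([ 1.79998e+02,  1.06000e-01, -6.85250e+01]), 'wrist_force': array([-0.052,  0.912,  1.182]), 'torque': array([ 0.012, -0.008,  0.017]), 'opening': np.float64(0.094)}
side dict_keys(['pixels', 'z_map', 'mtx', 'eye', 'rotation']) [[421.48412359   0.         257.64029513]
 [  0.         421.48412359 185.53713907]
 [  0.           0.           1.        ]] [ 0.43791616 -0.65378309  0.90641426] [ 4.60888652e+01  3.38365835e-02 -9.16650566e+00]
top dict_keys(['pixels', 'z_map', 'mtx', 'eye', 'rotation']) [[471.86644818   0.         249.44420449]
 [  0.         471.86644818 182.12327593]
 [  0.           0.           1.        ]] [0.36070318 0.14855342 1.45580632] [ 10.11913519   1.5786596  -91.13135108]
```

```bash
python3 - <<'E'
s=open('h.py').read()
s=s.replace('def proj_inv','from scipy.spatial.transform import Rotation as Ro\ndef RM(s): return Ro.from_euler("xyz",s["rotation"],degrees=True).as_matrix()\ndef proj_inv',1)
s=s.replace('R=np.array(s["rotation"]); \n    if R.shape!=(3,3): raise Exception(R.shape)','R=RM(s)').replace('np.array(s["rotation"]).T','RM(s).T')
open('h.py','w').write(s)
E
python3 -c "import h"
```

```text
(no output)
```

View pics/side0.png

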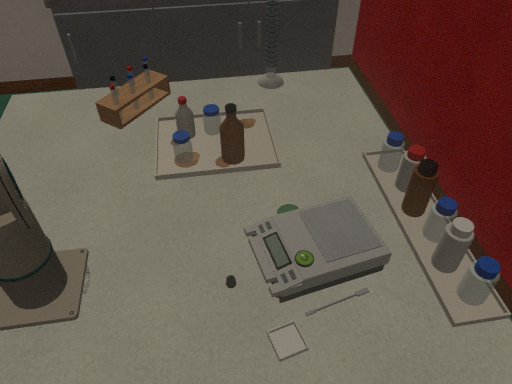

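View pics/top0.png

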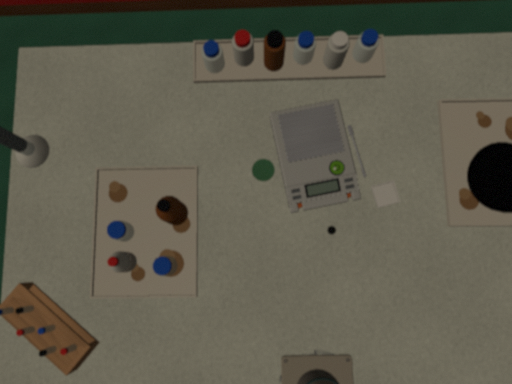

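```bash
python3 - <<'E'
from h import *
for n,(a,b,c,d) in dict(side=(225,190,405,300),top=(240,90,410,245)).items():
    s=np.load(f"{n}0.npy",allow_pickle=True).item()
    k=4
    im=cv2.resize(s["pixels"][b:d,a:c],None,fx=k,fy=k,interpolation=cv2.INTER_CUBIC)
    im=cv2.convertScaleAbs(im,alpha=1.5 if n=='top' else 1.2)
    cv2.imwrite(f"pics/{n}0z.png",im)
E
```

```text
(no output)
```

View pics/side0z.png

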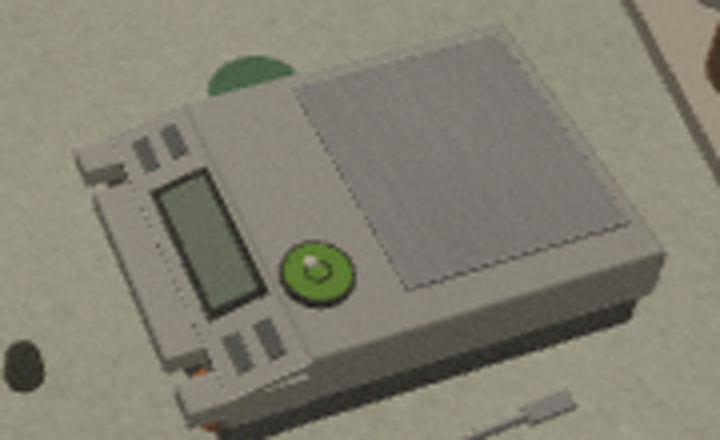

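View pics/top0z.png

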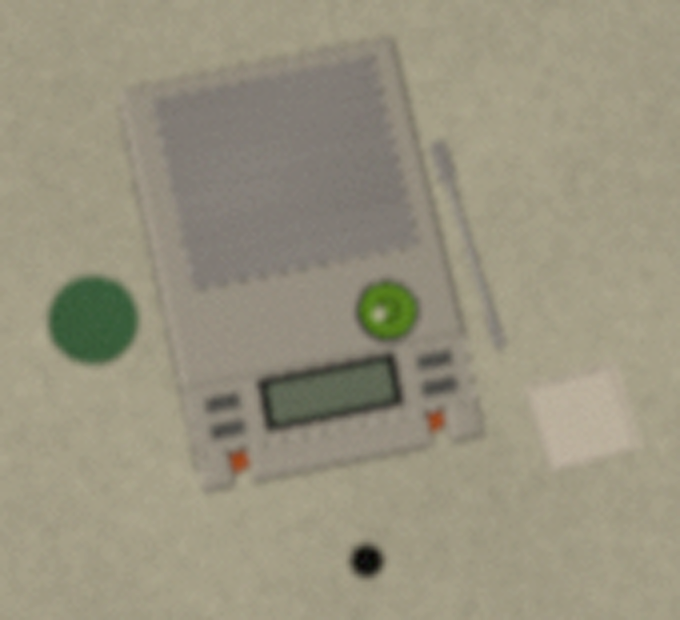

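```bash
cat > fit.py <<'E'
from h import *
from scipy.optimize import least_squares
T=np.load("top0.npy",allow_pickle=True).item();S=np.load("side0.npy",allow_pickle=True).item()
M={'bl':(.160,.107,.08),'br':(.160,-.107,.08),'nl':(-.152,.107,.064),'nr':(-.152,-.107,.064)}
obsT={'bl':(127,95),'br':(392,40),'nl':(208,490),'nr':(482,435)}
obsS={'bl':(500,25),'br':(662,255),'nl':(77,152),'nr':(180,390)}
def px(o,off): return np.array(o)/4+np.array(off)-0.4
def W(p,m): 
    c,s=np.cos(p[2]),np.sin(p[2]); return np.array([p[0]+c*m[0]-s*m[1],p[1]+s*m[0]+c*m[1],m[2]])
def res(p,which="TS"):
    r=[]
    if 'T' in which:
        for k in obsT: r+=list(np.array(proj(T,W(p,M[k])))-px(obsT[k],(240,90)))
    if 'S' in which:
        for k in obsS: r+=list(np.array(proj(S,W(p,M[k])))-px(obsS[k],(225,190)))
    return np.array(r)
if __name__=="__main__":
    for w in("T","S","TS"):
        f=least_squares(res,[.6,-.1,.2],args=(w,)); print(w,f.x[:2],np.degrees(f.x[2]),np.round(f.fun,1))
    p=f.x
    for n,s,off,c,b in(("T",T,(240,90),(388,309),(378,313)),("S",S,(225,190),(318,268),(310,262))):
        for nm,q in(("vial",c),("bub",b)):
            w=proj_inv(s,*px(q,off),z=.088); d=w[:2]-p[:2]; c_,s_=np.cos(p[2]),np.sin(p[2])
            print(n,nm,w,"bal",(c_*d[0]+s_*d[1])*1e3,(-s_*d[0]+c_*d[1])*1e3, 'depth',proj_inv(s,*px(q,off)))
    for q in((238,461),(436,421)): print("rim",proj_inv(T,*px(q,(240,90)),z=.026), proj_inv(T,*px(q,(240,90))))
    for k,m in dict(L=(-.138,.075,.018),R=(-.138,-.075,.018)).items(): print(k,W(p,m))
    print("stopper",proj_inv(T,*px((366,560),(240,90)),z=.024),proj_inv(T,*px((366,560),(240,90))))
    print("boat",proj_inv(T,*px((583,418),(240,90)),z=.01))
    print(proj_inv(T,256,128)) 
    for v in(100,120,140,155): print(proj_inv(T,305,v)[2]*1e3)
    print(np.unique(T["z_map"]).size,(T["z_map"]==0).mean())
E
python3 fit.py
```

```text
T [ 0.68201513 -0.01719202] 9.989995856274156 [-1.7 -1.   1.  -0.9 -0.9  1.1  1.5  0.7]
S [ 0.68113233 -0.00941731] 8.695644476222148 [ 0.9 -2.2  0.9 -0.2 -1.2 -3.9 -0.5  4.2]
TS [ 0.68112444 -0.01328991] 9.296468091595655 [-2.4 -1.2  0.5 -0.3 -2.9  1.1 -0.3  1.6  0.7 -1.5  1.5  0.4 -1.3 -2.2
  0.5  6.1]
T vial [ 0.64498923 -0.07638953  0.088     ] bal -45.853899417502234 -56.43345318706367 depth [ 0.64549741 -0.07679163  0.08555493]
T bub [ 0.64216919 -0.06890363  0.088     ] bal -47.427607397610494 -48.59031678144383 depth [ 0.64286224 -0.06943907  0.08463204]
S vial [ 0.64323862 -0.07311623  0.088     ] bal -47.05273567356042 -52.92035301565903 depth [ 0.64339819 -0.07266496  0.08736395]
S bub [ 0.63956617 -0.06806634  0.088     ] bal -49.86117788302773 -47.343527843973206 depth [ 0.63940778 -0.06852639  0.08864282]
rim [0.54271932 0.0331315  0.026     ] [0.54248308 0.0332813  0.02785577]
rim [ 0.56987816 -0.11842321  0.026     ] [ 0.56954582 -0.11799902  0.02827174]
L [0.53282125 0.03843208 0.018     ]
R [ 0.5570527  -0.10959777  0.018     ]
stopper [ 0.46563104 -0.06036188  0.024     ] [ 0.46539333 -0.05988861  0.0272436 ]
boat [ 0.57186202 -0.23389841  0.01      ]
[ 0.79732879  0.15910082 -0.00206625]
-1.5348556962948567
98.02434499956591
90.31132588213598
97.18814323003922
186741 0.003916422526041667
```

```bash
cat >> h.py <<'E'
def avg(n,k=8):
    L=[robot.snapshot(n) for _ in range(k)]
    s=L[0]; s["raw"]=s["pixels"]; s["pixels"]=np.mean([l["pixels"].astype(float) for l in L],0); s["z_map"]=np.median([l["z_map"] for l in L],0)
    return s
def crop(s,u,v,w,k,name,al=1.3):
    im=s["pixels"][v-w:v+w,u-w:u+w]
    im=cv2.resize(im,None,fx=k,fy=k,interpolation=cv2.INTER_CUBIC)
    cv2.imwrite(name,np.clip(im*al,0,255).astype(np.uint8))
E
python3 - <<'E'
from h import *
T=avg("top");S=avg("side")
np.save("T1.npy",T,allow_pickle=True);np.save("S1.npy",S,allow_pickle=True)
def c2(s,u,v,w,k):
    return np.clip(1.5*cv2.resize(s["pixels"][v-w:v+w,u-w:u+w],None,fx=k,fy=k,interpolation=cv2.INTER_NEAREST),0,255).astype(np.uint8)
cv2.imwrite("pics/vial1.png",np.hstack([c2(T,337,167,12,16),c2(S,304,257,12,16)]))
cv2.imwrite("pics/rims1.png",np.hstack([c2(T,300,205,14,13),c2(T,349,195,14,13)]))
print(proj(T,robot.get_obs()["tcp_pos"]))
E
```

```text
(np.float64(562.405836147803), np.float64(309.73881584648575))
```

View pics/vial1.png

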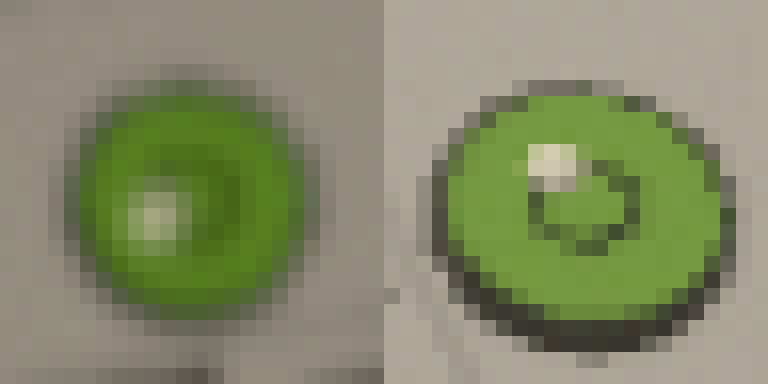

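View pics/rims1.png

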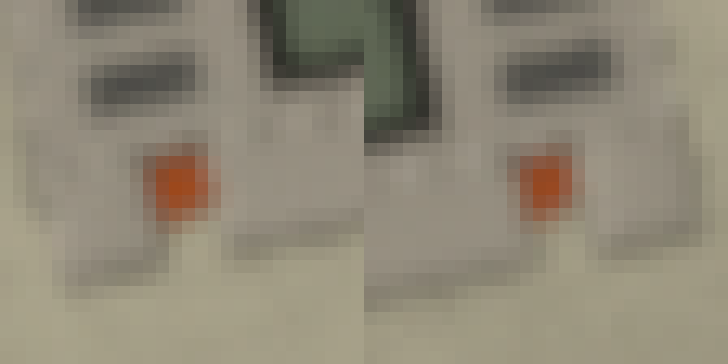

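```bash
cat >> h.py <<'E'
def bub(s,u,v,yaw,dbg=False,z=.088):
    """bubble offset from vial centre in balance axes (mm); window centre u,v"""
    w=14; P=s["pixels"][v-w:v+w,u-w:u+w].astype(float)
    B,G,R=P[...,0],P[...,1],P[...,2]
    yy,xx=np.mgrid[v-w:v+w,u-w:u+w].astype(float)
    sat=(G-B)/np.maximum(G,1)
    mask=(sat>0.3).astype(np.uint8)
    n,l,st,ce=cv2.connectedComponentsWithStats(mask)
    i=1+np.argmax(st[1:,4]); m=(l==i).astype(np.uint8)
    cn=cv2.findContours(m,cv2.RETR_EXTERNAL,cv2.CHAIN_APPROX_NONE)[0]
    hull=cv2.convexHull(max(cn,key=len)); f=np.zeros_like(m); cv2.fillConvexPoly(f,hull,1)
    er=cv2.erode(f,np.ones((3,3),np.uint8))
    vc=np.array([xx[f>0].mean(),yy[f>0].mean()])
    # bubble: blue excess within vial
    b0=np.median(B[er>0]); ex=np.where(er>0,np.clip(B-b0-0.2*(B[er>0].max()-b0),0,None),0)
    pk=np.unravel_index(np.argmax(ex),ex.shape); near=(np.hypot(xx-xx[pk],yy-yy[pk])<4); ex=ex*near
    bc=np.array([(xx*ex).sum(),(yy*ex).sum()])/ex.sum()
    a=proj_inv(s,*vc,z=z)-proj_inv(s,*vc,z=z); d=(proj_inv(s,*bc,z=z)-proj_inv(s,*vc,z=z))[:2]*1e3
    c_,s_=np.cos(yaw),np.sin(yaw)
    return vc,bc,np.array([c_*d[0]+s_*d[1],-s_*d[0]+c_*d[1]])
def wheels(o): # rad too high: left,right
    return np.linalg.solve(3*np.array([[-.31,-.31],[.95,-.95]]),o)
E
python3 - <<'E'
from h import *
T=np.load("T1.npy",allow_pickle=True).item();S=np.load("S1.npy",allow_pickle=True).item()
yaw=np.radians(9.8)
for s,u,v in((T,337,167),(S,304,257)):
    r=bub(s,u,v,yaw); print(r, wheels(r[2]), proj_inv(s,*r[0],z=.088))
for u in range(460,512,10): print(u,np.round(proj_inv(T,u,178),3))
# rims by orange centroid
P=T["pixels"].astype(float); o=np.clip(P[...,2]-P[...,0]-40,0,None)
for u0,u1,v0,v1 in((295,306,198,212),(343,354,188,202)):
    yy,xx=np.mgrid[v0:v1,u0:u1]; w=o[v0:v1,u0:u1]; c=((xx*w).sum()/w.sum(),(yy*w).sum()/w.sum()); print(c,proj_inv(T,*c,z=.026))
E
```

```text
(array([336.58579882, 167.18934911]), array([334.31861071, 168.09562952]), array([-1.36249627,  7.12380721])) [ 1.98231561 -0.51726586] [ 0.64396956 -0.07629473  0.088     ]
(array([304.17391304, 257.50724638]), array([302.09998173, 254.85678621]), array([-1.58244678,  8.75251512])) [ 2.38630681 -0.68475113] [ 0.64278296 -0.07572382  0.088     ]
460 [ 0.617 -0.468  0.005]
470 [ 0.613 -0.488  0.028]
480 [ 0.614 -0.525  0.013]
490 [ 0.614 -0.555  0.013]
500 [ 0.613 -0.585  0.014]
510 [ 0.612 -0.615  0.014]
(np.float64(299.36986754966887), np.float64(204.86423841059602)) [0.5426566 0.032314  0.026    ]
(np.float64(348.5619718309859), np.float64(194.737558685446)) [ 0.57022687 -0.11832756  0.026     ]
```

```bash
cat >> h.py <<'E'
YAW=np.radians(10.0); EX=np.array([np.cos(YAW),np.sin(YAW),0]); EY=np.array([-np.sin(YAW),np.cos(YAW),0]); EZ=np.array([0,0,1.])
TH=np.radians(40)
def ori(sgn=1,th=TH):
    z=EX*np.sin(th)-EZ*np.cos(th); x=sgn*EY; y=np.cross(z,x)
    return Ro.from_matrix(np.column_stack([x,y,z])).as_euler("xyz",degrees=True)
L=np.array([.535,.0315,.018]); Rr=np.array([.561,-.1165,.018])
def tcp(rim,dx=0,dy=0,dz=0,th=TH):
    "TCP so that the upper front edge of the tip is at rim + (dx,dy,dz) balance axes"
    return rim+EX*(dx-.008*np.cos(th))+EY*dy+EZ*(dz-.008*np.sin(th))
E
python3 - <<'E'
from h import *
for sg in(1,-1):
    for r in(L,Rr):
        for dx in(0,-.08):
            q=robot.solve_ik(tcp(r,dx),ori(sg)); print(sg,dx,ori(sg).round(1),None if q is None else np.round(q,1))
E
```

```text
1 0 [140.   0. 100.] None
1 -0.08 [140.   0. 100.] None
1 0 [140.   0. 100.] [ 47.7  58.9 -38.3 140.3 172.7  44.6 -38.6]
1 -0.08 [140.   0. 100.] None
-1 0 [-140.    0.  -80.] None
-1 -0.08 [-140.    0.  -80.] None
-1 0 [-140.    0.  -80.] [ 54.8  64.1 -50.3 140.1 159.9  46.6 157.6]
-1 -0.08 [-140.    0.  -80.] None
```

```bash
cat >> h.py <<'E'
def ori2(th,az,spin=0):
    "tilt th (rad), tilt azimuth az rel. balance x (rad), spin about tool z"
    d=EX*np.cos(az)+EY*np.sin(az); s=-EX*np.sin(az)+EY*np.cos(az)
    z=d*np.sin(th)-EZ*np.cos(th); x=s; y=np.cross(z,x)
    M=np.column_stack([x,y,z])@Ro.from_euler("z",spin).as_matrix()
    return Ro.from_matrix(M).as_euler("xyz",degrees=True)
E
python3 - <<'E'
from h import *
for nm,r in(("L",L),("R",Rr)):
  for th in(30,35,40):
    for az in(-40,-20,0,20,40):
      out=[]
      for dx in(0,-.06):
        for sp in(0,180):
          q=robot.solve_ik(r+EX*(dx-.006)-EZ*.005,ori2(np.radians(th),np.radians(az),np.radians(sp)))
          out.append('-' if q is None else str(np.round(q).astype(int).tolist()))
      print(nm,th,az,out)
E
```

```text
L 30 -40 ['[15, 63, -61, 135, 107, 76, -61]', '[4, 53, -40, 136, 111, 57, 110]', '-', '-']
L 30 -20 ['-', '-', '-', '-']
L 30 0 ['-', '-', '-', '-']
L 30 20 ['[43, 63, -61, 138, 131, 41, 4]', '[32, 53, -40, 138, 157, 30, 154]', '-', '-']
L 30 40 ['[49, 63, -60, 130, 111, 25, 47]', '[49, 63, -60, 130, 111, 25, -133]', '[53, 62, -60, 138, 123, 27, 37]', '[53, 62, -60, 138, 123, 27, -143]']
L 35 -40 ['[12, 66, -61, 138, 110, 85, -68]', '[6, 60, -50, 138, 112, 75, 108]', '-', '-']
L 35 -20 ['-', '-', '-', '-']
L 35 0 ['-', '-', '-', '-']
L 35 20 ['-', '-', '-', '-']
L 35 40 ['[53, 66, -60, 131, 123, 23, 40]', '[53, 66, -60, 131, 123, 23, -140]', '[57, 66, -60, 139, 133, 26, 32]', '[57, 66, -60, 139, 133, 26, -148]']
L 40 -40 ['[8, 70, -61, 140, 112, 95, -73]', '[8, 70, -61, 140, 112, 95, 107]', '-', '-']
L 40 -20 ['-', '-', '-', '-']
L 40 0 ['-', '-', '-', '-']
L 40 20 ['-', '-', '-', '-']
L 40 40 ['[56, 69, -60, 133, 134, 21, 34]', '[56, 69, -60, 133, 134, 21, -146]', '[61, 70, -60, 140, 142, 25, 29]', '[61, 70, -60, 140, 142, 25, -151]']
R 30 -40 ['[20, 50, -30, 135, 128, 46, -63]', '[
[... 855 characters left out ...]
 -60, 129, 124, 25, -146]', '[71, 66, -60, 135, 131, 26, 30]', '[71, 66, -60, 135, 131, 26, -150]']
R 35 40 ['[68, 67, -62, 118, 67, 21, 110]', '[50, 53, -29, 118, -59, 14, 50]', '[74, 67, -62, 124, 72, 20, 107]', '[74, 67, -62, 124, 72, 20, -73]']
R 40 -40 ['-', '-', '-', '-']
R 40 -20 ['-', '-', '-', '-']
R 40 0 ['[48, 59, -38, 140, 173, 45, -39]', '[55, 64, -50, 140, 160, 47, 158]', '-', '-']
R 40 20 ['[68, 69, -60, 130, 137, 24, 26]', '[68, 69, -60, 130, 137, 24, -154]', '[75, 69, -60, 136, 141, 25, 26]', '[75, 69, -60, 136, 141, 25, -154]']
R 40 40 ['[71, 70, -62, 118, 63, 18, 117]', '[71, 70, -62, 118, 63, 18, -63]', '[77, 70, -62, 124, 68, 17, 116]', '[77, 70, -62, 124, 68, 17, -64]']
```

```bash
python3 - <<'E'
from h import *
def ok(r,th,az,sp,off):
    # tip upper-front edge at rim contact
    th,az=np.radians([th,az]); d=EX*np.cos(az)+EY*np.sin(az)
    ax=r+EX*.02; c=ax-.02*d
    z=d*np.sin(th)-EZ*np.cos(th); s=np.cross(EZ,d)
    t=c-d*.008*np.cos(th)-EZ*.008*np.sin(th)
    return robot.solve_ik(t-z*off[0]+s*off[1],ori2(th,az,np.radians(sp)))
for nm,r in(("L",L),("R",Rr)):
  for th in(30,34,38):
    for az in(-40,-30,-20,-10,0,10,20,30,40):
      for sp in(0,180):
        q=[ok(r,th,az,sp,o) for o in((0,0),(.05,0),(.1,0),(0,.015),(0,-.015))]
        print(nm,th,az,sp,''.join('.' if x is None else 'X' for x in q),None if q[0] is None else np.round(q[0]).astype(int).tolist(),None if q[2] is None else np.round(q[2]).astype(int).tolist())
E
```

```text
L 30 -40 0 XXXXX [13, 63, -61, 134, 106, 76, -62] [7, 47, -61, 137, 92, 67, -62]
L 30 -40 180 XXXXX [1, 52, -40, 134, 109, 57, 110] [-33, 33, 2, 138, 104, 26, 106]
L 30 -30 0 X..XX [16, 63, -61, 138, 113, 74, -55] None
L 30 -30 180 X..XX [11, 57, -50, 138, 116, 65, 120] None
L 30 -20 0 ...X. None None
L 30 -20 180 ...X. None None
L 30 -10 0 ..... None None
L 30 -10 180 ..... None None
L 30 0 0 ..... None None
L 30 0 180 ..... None None
L 30 10 0 X...X [40, 64, -63, 140, 130, 51, -8] None
L 30 10 180 X...X [28, 53, -40, 141, 153, 38, 145] None
L 30 20 0 XX.XX [45, 62, -61, 137, 130, 40, 6] None
L 30 20 180 XX.XX [33, 52, -40, 137, 157, 28, 155] None
L 30 30 0 XXXXX [49, 62, -60, 133, 123, 30, 26] [55, 46, -60, 135, 106, 16, 39]
L 30 30 180 XXXXX [49, 62, -60, 133, 123, 30, -154] [55, 46, -60, 135, 106, 16, -141]
L 30 40 0 XXXXX [51, 63, -60, 128, 105, 24, 55] [59, 49, -62, 129, 68, 16, 89]
L 30 40 180 XXXXX [51, 63, -60, 128, 105, 24, -125] [59, 49, -62, 129, 68, 16, -91]
L 34 -40 0 XXXXX [10, 65, -61, 136, 108, 83, -67] [3, 49, -61, 140, 95, 74, -70]
L 34 -40 180 XXXXX [5, 59, -50, 1
[... 4410 characters left out ...]
X..XX [54, 62, -50, 139, 156, 44, 159] None
R 38 10 0 XXXXX [53, 57, -39, 134, 177, 28, -31] [66, 48, -49, 139, 169, 20, -23]
R 38 10 180 XXXXX [53, 57, -40, 134, 176, 28, 150] [67, 48, -50, 139, 167, 20, 159]
R 38 20 0 XXXXX [68, 68, -60, 129, 129, 23, 32] [79, 59, -68, 132, 103, 19, 57]
R 38 20 180 XXXXX [68, 68, -60, 129, 129, 23, -148] [79, 59, -68, 132, 103, 19, -123]
R 38 30 0 XXXXX [69, 68, -60, 122, 96, 16, 75] [81, 62, -70, 123, 64, 22, 106]
R 38 30 180 XXXXX [69, 68, -60, 122, 96, 16, -105] [64, 46, -36, 124, -56, 15, 43]
R 38 40 0 XXXXX [70, 69, -62, 115, 58, 21, 121] [43, 43, -4, 116, -63, 40, -124]
R 38 40 180 XXXXX [52, 55, -29, 116, -57, 18, 51] [63, 47, -34, 115, -33, 25, 29]
```

```bash
cat >> h.py <<'E'
class Hand:
    def __init__(s,rim,th,az,dy=0):
        s.rim=rim; s.th,s.az=np.radians([th,az]); d=EX*np.cos(s.az)+EY*np.sin(s.az); s.d=d
        s.z=d*np.sin(s.th)-EZ*np.cos(s.th); s.s=np.cross(EZ,d); s.n=d*np.cos(s.th)+EZ*np.sin(s.th)
        s.c=s.n*.008-s.s*.0125   # corner rel. TCP
        s.o=ori2(s.th,s.az)
        s.ax=rim+EX*.02
    def at(s,phi,press=0,ret=0):
        "TCP with corner on the rim at angle phi (+ left), pressed in by press (m), retracted along the tool by ret"
        return s.ax+(-EX*np.cos(phi)+EY*np.sin(phi))*(.02-press)-s.c-s.z*ret
E
python3 - <<'E'
from h import *
for rim,th,az in((L,38,30),(Rr,38,20),(L,36,30),(L,38,35),(Rr,36,20)):
    h=Hand(rim,th,az)
    for a in((0.5,0,0),(-.5,.002,0),(0,-.02,0),(.5,-.02,0),(0,0,.05),(0,-.02,.08),(0,-.02,.12)):
        q=robot.solve_ik(h.at(*a),h.o); print(th,az,a,h.at(*a).round(3),None if q is None else np.round(q).astype(int).tolist())
    for v in([.33,-.25,.3],[.35,-.3,.25],[.3,-.4,.3]):
        q=robot.solve_ik(v,h.o); print(v,None if q is None else np.round(q).astype(int).tolist())
E
```

```text
38 30 (0.5, 0, 0) [0.523 0.047 0.013] [50, 68, -61, 139, 146, 37, 9]
38 30 (-0.5, 0.002, 0) [0.528 0.029 0.013] [52, 68, -61, 138, 144, 34, 13]
38 30 (0, -0.02, 0) [0.502 0.034 0.013] None
38 30 (0.5, -0.02, 0) [0.504 0.053 0.013] None
38 30 (0, 0, 0.05) [0.499 0.017 0.052] None
38 30 (0, -0.02, 0.08) [0.465 0.002 0.076] None
38 30 (0, -0.02, 0.12) [ 0.446 -0.014  0.108] None
[0.33, -0.25, 0.3] [36, 20, 39, 120, -49, 73, -127]
[0.35, -0.3, 0.25] [41, 29, 36, 116, -54, 72, -121]
[0.3, -0.4, 0.3] [50, 33, 39, 101, -49, 86, -123]
38 20 (0.5, 0, 0) [ 0.55  -0.099  0.013] [65, 68, -60, 132, 136, 27, 23]
38 20 (-0.5, 0.002, 0) [ 0.555 -0.117  0.013] [67, 68, -60, 130, 132, 24, 29]
38 20 (0, -0.02, 0) [ 0.53  -0.112  0.013] [69, 68, -60, 133, 136, 26, 25]
38 20 (0.5, -0.02, 0) [ 0.531 -0.093  0.013] [66, 68, -60, 135, 139, 29, 20]
38 20 (0, 0, 0.05) [ 0.523 -0.124  0.052] [70, 61, -60, 133, 132, 20, 27]
38 20 (0, -0.02, 0.08) [ 0.487 -0.137  0.076] [75, 56, -60, 136, 132, 15, 27]
38 20 (0, -0.02, 0.12) [ 0.466 -0.149  0.108] [82, 55, -68, 136, 107, 16, 52]
[0.33, -0.25, 0.3] [35, 16, 40, 12
[... 1284 characters left out ...]
47, 89, -121]
36 20 (0.5, 0, 0) [ 0.55  -0.099  0.013] [64, 66, -60, 131, 131, 27, 26]
36 20 (-0.5, 0.002, 0) [ 0.555 -0.117  0.013] [66, 66, -60, 129, 127, 25, 32]
36 20 (0, -0.02, 0) [ 0.529 -0.112  0.013] [67, 66, -60, 133, 132, 26, 28]
36 20 (0.5, -0.02, 0) [ 0.531 -0.093  0.013] [65, 66, -60, 134, 135, 29, 22]
36 20 (0, 0, 0.05) [ 0.524 -0.124  0.054] [69, 59, -60, 132, 125, 20, 31]
36 20 (0, -0.02, 0.08) [ 0.489 -0.136  0.078] [73, 55, -60, 135, 124, 15, 32]
36 20 (0, -0.02, 0.12) [ 0.468 -0.148  0.11 ] [81, 53, -68, 135, 100, 16, 56]
[0.33, -0.25, 0.3] [33, 15, 40, 125, -51, 65, -135]
[0.35, -0.3, 0.25] [39, 25, 37, 121, -57, 65, -127]
[0.3, -0.4, 0.3] [47, 29, 41, 106, -51, 79, -129]
```

```bash
cat > fk.py <<'E'
import numpy as np
from scipy.spatial.transform import Rotation as Ro
from scipy.optimize import least_squares
# modified chain: T = prod( Rot(axis_i, q_i) with general fixed transforms )
AX=['z','y','z','y','z','y','z']
def chain(p,q,frames=False):
    p=p.reshape(8,6); R=np.eye(3); t=np.zeros(3); out=[]
    for i in range(8):
        t=t+R@p[i,:3]; R=R@Ro.from_rotvec(p[i,3:]).as_matrix(); out.append(t)
        if i<7: R=R@Ro.from_euler(AX[i],q[i],degrees=True).as_matrix()
    return (R,t,out) if frames else (R,t)
def init():
    p=np.zeros((8,6)); p[0,5]=np.radians(-133); p[1,2]=.3;p[3,2]=.4;p[5,2]=.4;p[7,2]=.25; return p.ravel()
E
cat > idfk.py <<'E'
from h import *; from fk import *
rng=np.random.default_rng(0); D=[]
while len(D)<90:
    pos=[rng.uniform(.3,.75),rng.uniform(-.5,.4),rng.uniform(.05,.5)]
    o=[180+rng.uniform(-45,45),rng.uniform(-45,45),rng.uniform(-180,180)]
    q=robot.solve_ik(pos,o)
    if q is not None: D.append((q,pos,Ro.from_euler("xyz",o,degrees=True).as_matrix()))
ob=robot.get_obs(); print(ob["time_s"])
def f(p):
    r=[]
    for q,pos,M in D:
        R,t=chain(p,q); r+=list((t-pos)*3)+list(((R-M).ravel())*.5)
    return np.array(r+list(1e-4*(p-init())))
best=None
for k in range(1):
    s=least_squares(f,init(),method='trf',loss='soft_l1',f_scale=.5,max_nfev=60)
    s=least_squares(f,s.x,max_nfev=60)
    r=f(s.x)[:-48].reshape(-1,12); print(np.abs(r[:,:3]/3).max(),np.abs(r[:,3:]).max())
np.save("fk.npy",s.x); print(np.round(s.x.reshape(8,6),3))
R,t,o=chain(s.x,ob["joints"],True); print(t,ob["tcp_pos"],np.round(o,3))
E
time python3 idfk.py
```

```text
0.9
0.06328584170265661 0.9636281747997637
[[-1.270e-01  2.500e-02  1.547e+00  2.678e+00  1.512e+00  1.250e-01]
 [ 6.820e-01 -4.080e-01  1.249e+00 -2.575e+00 -1.496e+00 -3.960e-01]
 [-3.180e-01 -8.070e-01  1.096e+00  2.642e+00 -1.982e+00  4.330e-01]
 [-8.130e-01 -2.980e-01  6.000e-01  7.240e-01 -5.560e-01 -4.254e+00]
 [ 1.000e-01 -8.490e-01 -3.280e-01 -5.130e-01  3.600e-02  3.663e+00]
 [-5.700e-02 -4.200e-01 -1.270e-01  3.077e+00  1.330e-01 -1.404e+00]
 [ 1.950e-01 -3.150e-01  1.630e-01 -4.100e-02 -3.246e+00 -3.324e+00]
 [ 3.000e-03 -1.000e-03  1.330e-01  1.800e-02  1.800e-02 -8.700e-01]]
[ 0.22352326 -0.60454535  0.18590154] [ 0.2379673  -0.60489767  0.20550134] [[-0.127  0.025  1.547]
 [ 0.716  0.342  0.373]
 [ 0.175 -0.591  1.261]
 [ 0.899 -0.01   0.763]
 [ 0.203 -0.575  0.575]
 [ 0.578 -0.437  0.385]
 [ 0.221 -0.617  0.318]
 [ 0.224 -0.605  0.186]]
real	2m50.629s
user	3m14.569s
sys	0m0.297s
```

```bash
cat > idfk2.py <<'E'
from h import *; import itertools
from scipy.optimize import least_squares
rng=np.random.default_rng(0); D=[]
while len(D)<50:
    pos=[rng.uniform(.3,.75),rng.uniform(-.5,.4),rng.uniform(.05,.5)]
    o=[180+rng.uniform(-45,45),rng.uniform(-45,45),rng.uniform(-180,180)]
    q=robot.solve_ik(pos,o)
    if q is not None: D.append((np.array(q),np.array(pos),Ro.from_euler("xyz",o,degrees=True).as_matrix()))
Q=np.array([d[0] for d in D]);P=np.array([d[1] for d in D]);M=np.array([d[2] for d in D])
def rots(sg,off):
    out=[];R=Ro.identity(len(D)) if False else None
    for i,a in enumerate("zyzyzyz"):
        r=Ro.from_euler(a,(sg[i]*Q[:,i]+off[i]),degrees=True); R=r if R is None else R*r; out.append(R)
    return out
res=[]
for sg in itertools.product([1,-1],repeat=7):
    if sg[1]<0: continue
    for y0 in range(0,360,45):
        f=lambda x:(rots(sg,[x[0],0,0,0,0,0,x[1]])[-1].as_matrix()-M)
        # closed-form-ish: best tool yaw by coarse
        e=min((np.mean(f([y0,y1])**2),y0,y1) for y1 in range(0,360,45)); res.append((e[0],sg,e[1],e[2]))
res.sort(key=lambda r:r[0]); print(res[:4])
best=None
for r in res[:6]:
    g=lambda x:(rots(r[1],x)[-1].as_matrix()-M).ravel()
    s=least_squares(g,[r[2],0,0,0,0,0,r[3]]); 
    if best is None or s.cost<best[0]: best=(s.cost,r[1],s.x)
print(best)
sg,off=best[1],best[2]; Rs=[R.as_matrix() for R in rots(sg,off)]
# position linear: p = c0 + sum R_i c_i
A=np.concatenate([np.tile(np.eye(3),(len(D),1))]+[R.reshape(-1,3) for R in Rs],1)
x,*_=np.linalg.lstsq(A,P.ravel(),rcond=None); print(np.abs(A@x-P.ravel()).max()); print(np.round(x.reshape(8,3),4))
np.savez("fk.npz",sg=sg,off=off,c=x.reshape(8,3))
E
time python3 idfk2.py
```

```text
[(np.float64(3.0375721242482215e-23), (-1, 1, -1, 1, -1, 1, -1), 0, 180), (np.float64(0.044040698452912544), (-1, 1, -1, 1, -1, 1, -1), 315, 135), (np.float64(0.04404069845315477), (-1, 1, -1, 1, -1, 1, -1), 45, 225), (np.float64(0.1439149995693969), (-1, 1, -1, 1, -1, 1, -1), 270, 90)]
(np.float64(6.6207270597462915e-21), (-1, 1, -1, 1, -1, 1, -1), array([-9.74416115e-12,  3.11158493e-11,  6.65532760e-14, -2.13654880e-12,
        7.45119738e-11,  3.37529497e-13,  1.80000000e+02]))
5.4597992793503636e-11
[[-0.000e+00 -0.000e+00  1.681e-01]
 [-0.000e+00 -5.800e-03  1.681e-01]
 [-0.000e+00 -5.800e-03  2.795e-01]
 [ 0.000e+00 -8.100e-03  2.795e-01]
 [ 0.000e+00 -8.100e-03  1.911e-01]
 [ 0.000e+00 -2.000e-04  1.911e-01]
 [-0.000e+00 -2.000e-04  1.879e-01]
 [-0.000e+00 -0.000e+00  1.879e-01]]
real	0m7.431s
user	0m6.016s
sys	0m0.180s
```

```bash
cat >> h.py <<'E'
_k=np.load("fk.npz")
def fk(q,pts=False):
    R=np.eye(3);t=_k["c"][0].copy();out=[t.copy()]
    for i,a in enumerate("zyzyzyz"):
        R=R@Ro.from_euler(a,_k["sg"][i]*q[i]+_k["off"][i],degrees=True).as_matrix(); t=t+R@_k["c"][i+1]; out.append(t.copy())
    return (R,t,out) if pts else (R,t)
E
python3 - <<'E'
from h import *
q=robot.get_obs()["joints"]; print(fk(q,True),robot.get_obs()["tcp_pos"])
def wd(t,z): 
    w=t-z*.376; return np.linalg.norm(w-np.array([0,0,.3362]))
L2=L+[0,0,-.003]
for th in(34,36,38,40,42,45):
  for az in(-45,-40,25,30,35,40,45,50):
    h=Hand(L2,th,az)
    print(th,az,[round(1e3*wd(h.at(*a),h.z)) for a in((0,0,0),(.6,0,0),(-.5,0,0),(0,-.01,0),(0,0,.05),(0,-.01,.1))],"nose clr",round(33*np.tan(h.th)*np.cos(h.az)-14,1))
E
```

```text
(array([[ 3.66039645e-01, -9.30599257e-01,  2.83921634e-05],
       [-9.30599257e-01, -3.66039646e-01, -3.48136005e-05],
       [ 4.27901682e-05, -1.36785681e-05, -9.99999999e-01]]), array([ 0.2379673 , -0.60489767,  0.20550134]), [array([-6.30856277e-13, -2.40502063e-12,  1.68100000e-01]), array([-0.00520089, -0.00245218,  0.3362    ]), array([ 0.05967811, -0.15353866,  0.56235085]), array([ 0.12232937, -0.30539657,  0.78868502]), array([ 0.17659027, -0.45668506,  0.68504755]), array([ 0.23811822, -0.60481727,  0.58122674]), array([ 0.23796197, -0.60489113,  0.39336404]), array([ 0.2379673 , -0.60489767,  0.20550134])]) [ 0.2379673  -0.60489767  0.20550134]
34 -45 [401, 407, 401, 391, 388, 372] nose clr 1.7
34 -40 [384, 391, 385, 375, 369, 351] nose clr 3.1
34 25 [360, 359, 366, 351, 343, 324] nose clr 6.2
34 30 [374, 373, 381, 365, 360, 344] nose clr 5.3
34 35 [390, 388, 396, 381, 378, 365] nose clr 4.2
34 40 [406, 404, 413, 398, 398, 387] nose clr 3.1
34 45 [424, 422, 431, 415, 418, 410] nose clr 1.7
34 50 [442, 440, 449, 434, 439, 433] nose clr 0.3
36 -45 [396, 402, 396, 386, 382
[... 1288 characters left out ...]
7, 335, 344, 329, 316, 293] nose clr 12.9
42 30 [356, 353, 363, 347, 337, 319] nose clr 11.7
42 35 [375, 372, 382, 367, 361, 346] nose clr 10.3
42 40 [396, 393, 403, 388, 385, 373] nose clr 8.8
42 45 [417, 414, 425, 409, 410, 402] nose clr 7.0
42 50 [439, 436, 447, 431, 435, 430] nose clr 5.1
45 -45 [381, 388, 380, 372, 364, 346] nose clr 9.3
45 -40 [359, 367, 358, 350, 339, 316] nose clr 11.3
45 25 [332, 329, 339, 323, 308, 285] nose clr 15.9
45 30 [351, 348, 358, 343, 332, 313] nose clr 14.6
45 35 [372, 369, 379, 364, 357, 342] nose clr 13.0
45 40 [394, 390, 402, 386, 383, 371] nose clr 11.3
45 45 [417, 413, 424, 409, 409, 401] nose clr 9.3
45 50 [440, 436, 448, 432, 436, 431] nose clr 7.2
```

```bash
cat >> h.py <<'E'
L=np.array([.535,.0315,.017]); Rr=np.array([.561,-.1165,.017])
HL=Hand(L,42,40); HR=Hand(Rr,42,40)
E
python3 - <<'E'
from h import *
q0=np.array(robot.get_obs()["joints"])
for nm,h in(("L",HL),("R",HR)):
  for up in(0,.06,.12):
    t=h.at(0,-.01,.06)+[0,0,up]; q=robot.solve_ik(t,h.o)
    print(nm,up,t.round(3),None if q is None else np.round(q).tolist())
    if q is not None and nm=="L":
        for a in np.linspace(0,1,9):
            R,p,o=fk(q0+a*(np.array(q)-q0),True); print(a,"tcp",p.round(2),"wr",o[5].round(2),"elb",o[3].round(2),"z",R[:,2].round(2))
E
```

```text
L 0 [0.486 0.002 0.056] [64.0, 63.0, -60.0, 137.0, 139.0, 15.0, 30.0]
0.0 tcp [ 0.24 -0.6   0.21] wr [ 0.24 -0.6   0.58] elb [ 0.12 -0.31  0.79] z [ 0. -0. -1.]
0.125 tcp [ 0.22 -0.58  0.14] wr [ 0.28 -0.57  0.51] elb [ 0.13 -0.33  0.77] z [-0.16 -0.03 -0.99]
0.25 tcp [ 0.23 -0.57  0.09] wr [ 0.32 -0.52  0.45] elb [ 0.15 -0.35  0.75] z [-0.23 -0.11 -0.97]
0.375 tcp [ 0.27 -0.54  0.04] wr [ 0.34 -0.47  0.4 ] elb [ 0.16 -0.37  0.72] z [-0.19 -0.19 -0.96]
0.5 tcp [ 0.34 -0.49 -0.  ] wr [ 0.36 -0.41  0.36] elb [ 0.17 -0.39  0.7 ] z [-0.06 -0.22 -0.97]
0.625 tcp [ 0.41 -0.41 -0.03] wr [ 0.36 -0.35  0.34] elb [ 0.18 -0.41  0.67] z [ 0.12 -0.16 -0.98]
0.75 tcp [ 0.47 -0.28 -0.03] wr [ 0.36 -0.29  0.33] elb [ 0.19 -0.43  0.64] z [ 0.3   0.01 -0.95]
0.875 tcp [ 0.5  -0.14  0.  ] wr [ 0.35 -0.23  0.33] elb [ 0.2  -0.44  0.61] z [ 0.41  0.25 -0.88]
1.0 tcp [0.49 0.   0.06] wr [ 0.32 -0.19  0.34] elb [ 0.21 -0.46  0.58] z [ 0.43  0.51 -0.74]
L 0.06 [0.486 0.002 0.116] None
L 0.12 [0.486 0.002 0.176] None
R 0 [ 0.512 -0.146  0.056] [60.0, 51.0, -29.0, 121.0, -59.0, 23.0, -122.0]
R 0.06 [ 0.512 -0.146  0.116] [53.0, 42.0, -19.0, 120.0, -61.0, 34.0, -125.0]
R 0.12 [ 0.512 -0.146  0.176] [41.0, 34.0, -1.0, 119.0, -63.0, 48.0, -127.0]
```

```bash
cat >> h.py <<'E'
from scipy.optimize import least_squares
LO=np.array([-175.42,-21.48,-71.46,10.55,-63.04,13.31,-168.57]);HI=np.array([175.42,121.26,75.88,141.38,243.04,113.54,168.57])
def ik(t,o,q,w=0.0,m=1.0,qref=None):
    M=Ro.from_euler("xyz",o,degrees=True).as_matrix(); qr=q if qref is None else qref
    f=lambda x:np.concatenate([((lambda R,p:np.concatenate([(p-t)*10,(R-M).ravel()*3]))(*fk(x))),w*(x-qr)/1e3])
    s=least_squares(f,np.clip(q,LO+m+.01,HI-m-.01),bounds=(LO+m,HI-m),x_scale=50,max_nfev=80)
    R,p=fk(s.x); return s.x,max(np.abs(p-t).max(),np.abs(R-M).max())
E
cat > ex.py <<'E'
from h import *
rng=np.random.default_rng(1)
poses={"Lc":HL.at(0),"Lr":HL.at(0,-.01,.06),"Lu":HL.at(0,-.01,.06)+[0,0,.1],"Rc":HR.at(0),"Rr":HR.at(0,-.01,.06)}
for k,t in poses.items():
    S=[]
    for i in range(40):
        x,e=ik(t,HL.o,rng.uniform(LO,HI))
        if e<1e-4: S.append(x)
    S=sorted(S,key=lambda x:-np.minimum(x-LO,HI-x).min())
    print(k,t.round(3),len(S))
    for x in S[:6]: print("  ",np.round(x).astype(int).tolist(),round(np.minimum(x-LO,HI-x).min()),"elb",fk(x,True)[2][3].round(2))
E
python3 ex.py
```

```text
Lc [0.522 0.035 0.012] 24
   [58, 72, -62, 134, 137, 23, 33] 7 elb [ 0.27 -0.46  0.5 ]
   [58, 72, -61, 134, 139, 23, 32] 7 elb [ 0.27 -0.46  0.51]
   [58, 72, -61, 134, 139, 23, 32] 7 elb [ 0.27 -0.46  0.51]
   [58, 71, -61, 134, 140, 23, 31] 7 elb [ 0.27 -0.46  0.51]
   [58, 71, -60, 134, 141, 22, 30] 7 elb [ 0.27 -0.46  0.51]
   [57, 70, -59, 134, 145, 21, 26] 7 elb [ 0.28 -0.45  0.52]
Lr [0.486 0.002 0.056] 24
   [67, 67, -67, 137, 122, 20, 48] 4 elb [ 0.19 -0.48  0.54]
   [66, 67, -66, 137, 124, 19, 45] 4 elb [ 0.2  -0.48  0.55]
   [66, 67, -66, 137, 125, 19, 45] 4 elb [ 0.2  -0.48  0.55]
   [66, 66, -65, 137, 125, 19, 45] 4 elb [ 0.2  -0.48  0.55]
   [66, 66, -64, 137, 128, 18, 42] 4 elb [ 0.2  -0.47  0.56]
   [65, 65, -64, 137, 128, 18, 41] 4 elb [ 0.2  -0.47  0.56]
Lu [0.486 0.002 0.156] 0
Rc [ 0.548 -0.113  0.012] 10
   [73, 73, -64, 119, 68, 19, 114] 6 elb [ 0.14 -0.52  0.49]
   [74, 74, -66, 119, 70, 21, 113] 6 elb [ 0.14 -0.52  0.48]
   [72, 71, -62, 119, 64, 16, 118] 3 elb [ 0.15 -0.51  0.51]
   [72, 71, -62, 119, 64, 16, 118] 3 elb [ 0.15 -0.51  0.51]
   [72, 71, -61, 119, 62, 15, 119] 2 elb [ 0.15 -0.51  0.51]
   [72, 71, -61, 119, 62, 15, 120] 2 elb [ 0.15 -0.51  0.51]
Rr [ 0.512 -0.146  0.056] 22
   [63, 52, -33, 121, -53, 21, -128] 7 elb [ 0.19 -0.4   0.68]
   [61, 52, -31, 121, -56, 22, -125] 7 elb [ 0.2  -0.4   0.68]
   [61, 52, -31, 121, -57, 22, -125] 7 elb [ 0.2  -0.39  0.68]
   [79, 67, -64, 120, 46, 20, 136] 6 elb [ 0.08 -0.51  0.55]
   [63, 53, -35, 121, -51, 20, -130] 6 elb [ 0.18 -0.41  0.67]
   [79, 68, -66, 120, 48, 21, 133] 6 elb [ 0.08 -0.51  0.54]
```

```bash
cat > ex2.py <<'E'
from h import *
q0=np.array(robot.get_obs()["joints"])
qLr,e=ik(HL.at(0,-.01,.06),HL.o,np.array([65,65,-63,137,129,18,41.]),w=.05); print(qLr.round(1),e)
def show(a,b,n=6):
    for s in np.linspace(0,1,n):
        R,p,o=fk(a+s*(b-a),True); 
        body=p-R[:,2]*.097; lo=min((body+sx*.0885*R[:,0]+sy*.0375*R[:,1])[2] for sx in(1,-1) for sy in(1,-1))
        print("  tcp",p.round(3),"wr",o[5].round(2),"elb",o[3].round(2),"z",R[:,2].round(2),"bodylow",round(lo,3))
via=[q0]
v1=q0.copy(); v1[1]=15; v1[3]=100; via.append(v1)
v2=qLr.copy(); v2[1]-=30; v2[0]+=15; via.append(v2)
v3=qLr.copy(); v3[0]+=15; v3[1]-=3; via.append(v3)
via.append(qLr)
for a,b in zip(via,via[1:]): print(b.round(1)); show(a,b)
E
python3 ex2.py
```

```text
[ 65.3  65.3 -63.8 137.  129.   17.3  40.8] 5.631830335417476e-09
[ 64.8  15.    2.2 100.   -1.5  57.1  -1.1]
  tcp [ 0.238 -0.605  0.206] wr [ 0.24 -0.6   0.58] elb [ 0.12 -0.31  0.79] z [ 0. -0. -1.] bodylow 0.302
  tcp [ 0.231 -0.588  0.237] wr [ 0.23 -0.58  0.61] elb [ 0.11 -0.27  0.81] z [ 0.01 -0.02 -1.  ] bodylow 0.332
  tcp [ 0.223 -0.57   0.267] wr [ 0.21 -0.55  0.64] elb [ 0.09 -0.24  0.83] z [ 0.03 -0.05 -1.  ] bodylow 0.359
  tcp [ 0.214 -0.551  0.295] wr [ 0.2  -0.52  0.67] elb [ 0.08 -0.21  0.85] z [ 0.04 -0.07 -1.  ] bodylow 0.384
  tcp [ 0.205 -0.53   0.32 ] wr [ 0.19 -0.49  0.69] elb [ 0.06 -0.17  0.86] z [ 0.05 -0.1  -0.99] bodylow 0.406
  tcp [ 0.195 -0.507  0.343] wr [ 0.17 -0.46  0.71] elb [ 0.04 -0.14  0.88] z [ 0.07 -0.12 -0.99] bodylow 0.426
[ 80.3  35.3 -63.8 137.  129.   17.3  40.8]
  tcp [ 0.195 -0.507  0.343] wr [ 0.17 -0.46  0.71] elb [ 0.04 -0.14  0.88] z [ 0.07 -0.12 -0.99] bodylow 0.426
  tcp [ 0.166 -0.525  0.278] wr [ 0.22 -0.43  0.64] elb [ 0.05 -0.18  0.86] z [-0.15 -0.24 -0.96] bodylow 0.359
  tcp [ 0.209 -0.546  0.237] wr [ 0.26 -0.39  0.58] elb 
[... 1119 characters left out ...]
3 -63.8 137.  129.   17.3  40.8]
  tcp [ 0.472 -0.138  0.067] wr [ 0.26 -0.27  0.35] elb [ 0.07 -0.49  0.59] z [ 0.55  0.35 -0.76] bodylow 0.112
  tcp [ 0.478 -0.11   0.065] wr [ 0.28 -0.25  0.35] elb [ 0.1  -0.49  0.58] z [ 0.53  0.38 -0.75] bodylow 0.11
  tcp [ 0.483 -0.082  0.063] wr [ 0.29 -0.24  0.35] elb [ 0.12 -0.49  0.58] z [ 0.51  0.42 -0.75] bodylow 0.108
  tcp [ 0.485 -0.054  0.06 ] wr [ 0.3  -0.22  0.34] elb [ 0.15 -0.48  0.57] z [ 0.49  0.45 -0.75] bodylow 0.107
  tcp [ 0.486 -0.026  0.058] wr [ 0.31 -0.21  0.34] elb [ 0.17 -0.48  0.57] z [ 0.46  0.48 -0.75] bodylow 0.105
  tcp [0.486 0.002 0.056] wr [ 0.32 -0.19  0.34] elb [ 0.2  -0.47  0.56] z [ 0.43  0.51 -0.74] bodylow 0.103
```

```bash
cat > go1.py <<'E'
exec(open('ex2.py').read().split("for a,b in zip")[0])
robot.grab(10)
for v in via[1:]: robot.move_joints(v.tolist())
o=robot.get_obs(); print(o["time_s"],o["tcp_pos"],HL.at(0,-.01,.06),o["wrist_force"],o["opening"])
for n in("side","top"):
    s=robot.snapshot(n); cv2.imwrite(f"pics/{n}2.png",s["pixels"])
    if n=="side": cv2.imwrite("pics/side2z.png",cv2.resize(s["pixels"][180:330,180:380],None,fx=4,fy=4,interpolation=cv2.INTER_CUBIC))
E
python3 go1.py
```

```text
[ 65.3  65.3 -63.8 137.  129.   17.3  40.8] 5.631830335417476e-09
6.3 [0.4864402  0.00108932 0.05667787] [0.48594836 0.00248908 0.05623564] [-0.14235044 -0.33075548  0.56865761] 0.0007237414885629402
```

View pics/side2z.png

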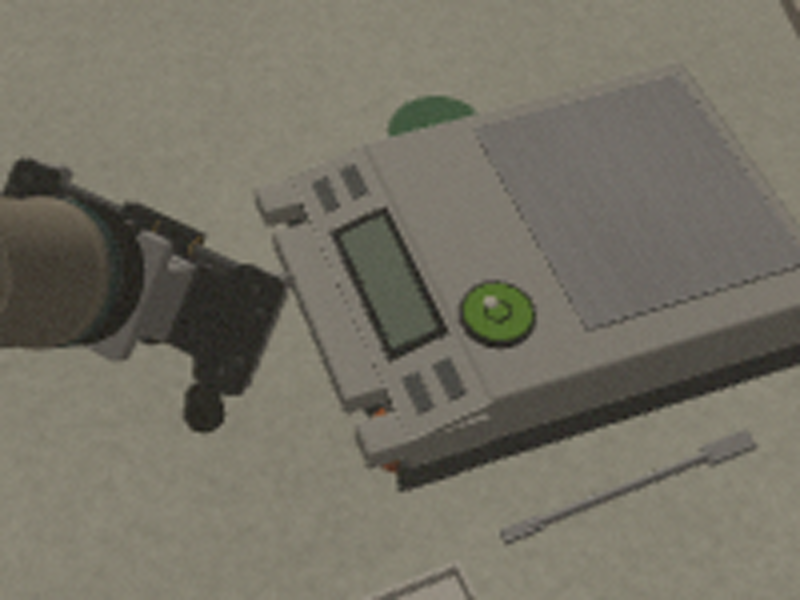

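View pics/top2.png

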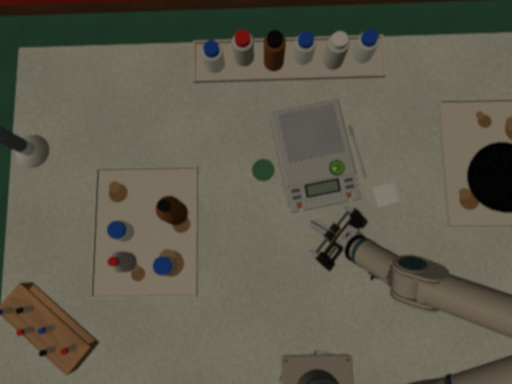

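```bash
python3 - <<'E'
from h import *
def clr(h,phi,press=0):
    t=h.at(phi,press); org=h.rim+EX*.138-EY*(.075 if h is HL else -.075)
    M=Ro.from_euler("xyz",h.o,degrees=True).as_matrix(); r=[]
    for l in np.linspace(.097,.2,8):
        for a in np.linspace(-.0885,.0885,19):
            for b in np.linspace(-.0375,.0375,9):
                p=t-M[:,2]*l+M[:,0]*a+M[:,1]*b; x=(p-org)@EX; y=(p-org)@EY
                if x>-.152 and abs(y)<.107: r.append(p[2]-(.08 if x>-.075 else .064+.016*(x+.152)/.077))
    f=[]
    for l in np.linspace(0,.097,40):
        for a in(-.0125,.0125):
            for b in(-.008,.008):
                p=t-M[:,2]*l+M[:,0]*a+M[:,1]*b; x=(p-org)@EX
                if .046<p[2]<.07: f.append(-.152-x)
    return round(min(r)*1e3,1) if r else None, round(min(f)*1e3,1)
for h in(HL,HR):
    for phi in(.6,0,-.5): print(phi,clr(h,phi))
H2=Hand(Rr,42,20)
print([clr(H2,p) for p in(.6,0,-.5)])
E
```

```text
0.6 (np.float64(6.9), np.float64(2.9))
0 (np.float64(12.8), np.float64(6.4))
-0.5 (np.float64(7.1), np.float64(3.9))
0.6 (None, np.float64(2.9))
0 (None, np.float64(6.4))
-0.5 (None, np.float64(3.9))
[(None, np.float64(7.5)), (None, np.float64(11.0)), (None, np.float64(8.6))]
```

```bash
cat > go2.py <<'E'
from h import *
h=HL
robot.line_to(h.at(0,-.01,.06).tolist(),rot=h.o.tolist())
robot.line_to(h.at(0,-.01).tolist(),max_speed=.1)
def F():
    f=np.array(robot.get_obs()["wrist_force"]); return np.array([f@EX,f@EY,f[2]])
robot.dwell(.2); f0=F(); print("f0",f0,robot.get_obs()["tcp_pos"]-h.at(0,-.01),robot.get_obs()["time_s"])
for p in np.arange(-.007,.008,.001):
    robot.line_to(h.at(0,p).tolist(),max_speed=.02); robot.dwell(.05)
    f=F()-f0; o=robot.get_obs(); print(round(p*1e3,1),f.round(2),"lag",((o["tcp_pos"]-h.at(0,p))@EX*1e3).round(2),o["time_s"])
    if -f[0]>5 or np.linalg.norm(f)>12: break
E
python3 go2.py
```

```text
f0 [-0.10236405 -0.46125983  0.33575717] [ 1.10059064e-07 -5.74792569e-04  3.53368123e-04] 7.6
-7.0 [-0.06  0.36 -0.32] lag 0.06 7.95
-6.0 [-0.38  1.13 -0.28] lag -0.0 8.25
-5.0 [-0.18  0.3  -0.44] lag 0.02 8.55
-4.0 [0.75 0.3  0.11] lag 0.04 8.85
-3.0 [-0.03  0.13 -0.07] lag 0.03 9.15
-2.0 [-0.21  0.24 -1.13] lag 0.05 9.45
-1.0 [-0.28  0.46 -0.93] lag 0.02 9.75
0.0 [-0.63 -0.38  0.05] lag 0.03 10.05
1.0 [ 0.31  0.81 -0.26] lag 0.04 10.35
2.0 [ 1.    0.78 -0.23] lag 0.04 10.65
3.0 [ 0.66  0.97 -0.1 ] lag 0.03 10.95
4.0 [ 0.33  0.7  -0.85] lag 0.04 11.25
5.0 [0.06 0.59 0.29] lag 0.01 11.55
6.0 [-1.98 -0.78  0.5 ] lag -0.43 11.85
7.0 [-5.31 -1.94  2.48] lag -1.11 12.15
```

```bash
cat >> h.py <<'E'
def F():
    f=np.array(robot.get_obs()["wrist_force"]); return np.array([f@EX,f@EY,f[2]])
def stroke(h,a,b,press=.0025,n=5,lift=-.006,v=.05):
    robot.line_to(h.at(a,lift).tolist(),max_speed=.08)
    f0=F(); robot.line_to(h.at(a,press).tolist(),max_speed=.03); print("press",(F()-f0).round(1))
    for p in np.linspace(a,b,n+1)[1:]:
        robot.line_to(h.at(p,press).tolist(),max_speed=v); print(round(p,2),(F()-f0).round(1),end=' ')
    robot.line_to(h.at(b,lift).tolist(),max_speed=.08); print("t",robot.get_obs()["time_s"])
def look(k=4,names=("side","top")):
    r=[]
    for n in names:
        s=avg(n,k); u,v=(304,257) if n=="side" else (337,167)
        x=bub(s,u,v,YAW); print(n,x[2].round(2),"wheels high",wheels(x[2]).round(2)); r.append(s)
    return r
E
sed -i 's/^HL=Hand(L,42,40).*/HL=Hand(L+EX*.0055,42,40); HR=Hand(Rr+EX*.005,42,40)/' h.py
python3 - <<'E'
from h import *
robot.line_to(HL.at(0,-.005).tolist(),max_speed=.05)
stroke(HL,.45,-.4)
S,T=look()
im=lambda s,u,v,w,k:np.clip(1.3*cv2.resize(s["pixels"][v-w:v+w,u-w:u+w],None,fx=k,fy=k,interpolation=cv2.INTER_NEAREST),0,255).astype(np.uint8)
cv2.imwrite("pics/v3.png",np.hstack([im(T,337,167,12,16),im(S,304,257,12,16)]))
E
```

```text
press [-7.7  1.8  2.8]
0.28 [-6.6  1.3  1.8] 0.11 [-6.4  1.3  1.1] -0.06 [-6.7  0.8  2.6] -0.23 [-5.5 -0.6  2. ] -0.4 [-7.8 -0.9  2.7] t 14.6667
side [-0.4   6.44] wheels high [ 1.35 -0.91]
top [0.01 4.84] wheels high [ 0.84 -0.86]
```

View pics/v3.png

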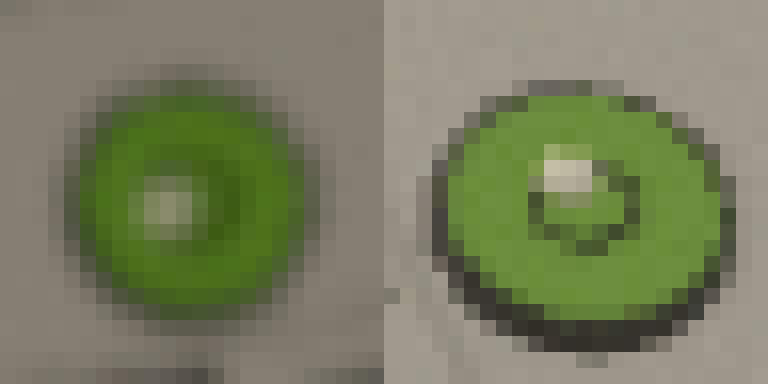

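```bash
cat >> h.py <<'E'
def look2(k=4):
    x=[bub(avg(n,k),u,v,YAW)[2] for n,u,v in(("side",304,257),("top",337,167))]
    hz=1.9; a=x[0]-hz*np.array([.37,.66]); b=x[1]-hz*np.array([.18,-.2])
    m=np.array([(a[0]+b[0])/2,(a[1]+2*b[1])/3]); print("side",a.round(2),"top",b.round(2),"mean",m.round(2),"L,R high",wheels(m).round(2)); return m
E
python3 - <<'E'
from h import *
stroke(HL,.45,-.45)
look2()
E
```

```text
press [-8.1  0.8  1.8]
0.27 [-6.5  1.1  0.6] 0.09 [-6.9  0.9  1. ] -0.09 [-6.   0.6  0.6] -0.27 [-6.1 -1.2  2.4] -0.45 [-7.9 -0.2  3.2] t 17.425
side [-0.29  2.7 ] top [0.48 3.02] mean [0.09 2.91] L,R high [ 0.46 -0.56]
```

```bash
python3 - <<'E'
from h import *
stroke(HL,.25,-.2,n=3)
look2()
for hh in(HR,Hand(HR.rim,42,20),Hand(HR.rim,42,30)):
  for a in((0,-.012,.06),(0,-.012),(-.4,-.012),(.4,.003)):
    q=robot.solve_ik(hh.at(*a),hh.o); print(a,hh.at(*a).round(3),None if q is None else np.round(q).tolist())
print(np.round(robot.get_obs()["joints"],1))
E
```

```text
press [-7.8 -0.   2. ]
0.1 [-6.4 -0.1  1.1] -0.05 [-6.9 -0.1  1.2] -0.2 [-6.5 -0.6  1.3] t 19.6417
side [0.43 1.6 ] top [0.96 1.69] mean [0.69 1.66] L,R high [-0.08 -0.66]
(0, -0.012, 0.06) [ 0.515 -0.145  0.056] [77.0, 65.0, -61.0, 120.0, 38.0, 17.0, 143.0]
(0, -0.012) [ 0.541 -0.114  0.012] [73.0, 72.0, -62.0, 120.0, 65.0, 16.0, 117.0]
(-0.4, -0.012) [ 0.545 -0.126  0.012] [74.0, 72.0, -62.0, 118.0, 59.0, 17.0, 124.0]
(0.4, 0.003) [ 0.556 -0.105  0.012] [71.0, 72.0, -62.0, 119.0, 67.0, 16.0, 114.0]
(0, -0.012, 0.06) [ 0.508 -0.13   0.056] [78.0, 67.0, -67.0, 135.0, 130.0, 23.0, 34.0]
(0, -0.012) [ 0.543 -0.11   0.012] [73.0, 75.0, -67.0, 133.0, 134.0, 30.0, 33.0]
(-0.4, -0.012) [ 0.547 -0.122  0.012] [73.0, 74.0, -65.0, 131.0, 133.0, 27.0, 35.0]
(0.4, 0.003) [ 0.558 -0.101  0.012] [71.0, 75.0, -67.0, 132.0, 133.0, 31.0, 33.0]
(0, -0.012, 0.06) [ 0.511 -0.138  0.056] [79.0, 67.0, -66.0, 128.0, 90.0, 16.0, 84.0]
(0, -0.012) [ 0.542 -0.112  0.012] [72.0, 70.0, -60.0, 127.0, 117.0, 14.0, 57.0]
(-0.4, -0.012) [ 0.546 -0.124  0.012] [73.0, 70.0, -60.0, 125.0, 109.0, 14.0, 66.0]
(0.4, 0.003) [ 0.556 -0.103  0.012] [70.0, 70.0, -60.0, 126.0, 119.0, 15.0, 54.0]
[ 59.8  73.3 -63.9 133.6 132.2  24.1  39.5]
```

```bash
cat >> h.py <<'E'
HR=Hand(Rr+EX*.005,42,20)
E
cat > go3.py <<'E'
from h import *
h=HL; p=np.array(robot.get_obs()["tcp_pos"])
robot.line_to((p-h.z*.06).tolist(),max_speed=.12)
q0=np.array(robot.get_obs()["joints"])
q,e=ik(HR.at(-.3,-.012,.06),HR.o,np.array([78,67,-66,135,131,22,34.]),w=.05); print(q.round(1),e)
ok=True
for s in np.linspace(0,1,7):
    R,t=fk(q0+s*(q-q0)); b=(t-(Rr+EX*.138+EY*.075)); print(t.round(3),"bal",(b@EX).round(3),(b@EY).round(3)); ok&=t[2]>.048
if ok and e<1e-4:
    robot.move_joints(q.tolist()); robot.line_to(HR.at(-.3,-.012,.06).tolist(),rot=HR.o.tolist())
    robot.line_to(HR.at(-.3,-.012).tolist(),max_speed=.1); robot.dwell(.1)
    f0=F(); print(robot.get_obs()["time_s"],f0)
    for p in np.arange(-.008,.008,.0015):
        robot.line_to(HR.at(-.3,p).tolist(),max_speed=.02); f=F()-f0; print(round(p*1e3,1),f.round(1),robot.get_obs()["time_s"])
        if np.linalg.norm(f)>5: break
E
python3 go3.py
```

```text
[ 77.7  66.1 -64.9 134.1 130.2  20.7  34.6] 5.0236675819270715e-08
[ 0.497 -0.001  0.056] bal -0.181 0.05
[ 0.502 -0.023  0.056] bal -0.18 0.027
[ 0.506 -0.046  0.056] bal -0.18 0.004
[ 0.508 -0.069  0.056] bal -0.181 -0.019
[ 0.51  -0.092  0.056] bal -0.184 -0.042
[ 0.511 -0.115  0.056] bal -0.187 -0.065
[ 0.511 -0.139  0.056] bal -0.191 -0.088
22.3917 [0.04072744 0.74800981 0.21004071]
-8.0 [-0.2 -0.9  0.4] 22.7417
-6.5 [ 0.3 -0.6 -0.6] 22.9917
-5.0 [-0.4 -0.6 -0.4] 23.2417
-3.5 [ 0.2 -0.3 -1.1] 23.4917
-2.0 [-1.2 -0.7  0.5] 23.7417
-0.5 [-4.4 -2.9  1.6] 23.9917
```

```bash
sed -i 's/^HR=Hand(Rr+EX\*.005,42,20)/HR=Hand(Rr+EX*.003,42,20)/' h.py
python3 - <<'E'
from h import *
stroke(HR,-.3,.3,n=4)
look2()
E
```

```text
press [-9.6 -0.5  3.1]
-0.15 [-6.2 -0.1  2.1] 0.0 [-4.9  0.7  0.8] 0.15 [-5.   0.1  0.3] 0.3 [-3.8 -0.7  0.3] t 25.9333
side [-0.26 -0.09] top [0.49 0.25] mean [0.12 0.14] L,R high [-0.04 -0.09]
```

```bash
python3 - <<'E'
from h import *
p=np.array(robot.get_obs()["tcp_pos"])
robot.line_to((p-HR.z*.06).tolist(),max_speed=.12)
q=np.array(robot.get_obs()["joints"]); q2=q.copy(); q2[1]-=20; q2[0]+=8
for s in np.linspace(0,1,5): print(fk(q+s*(q2-q))[1].round(3))
robot.move_joints(q2.tolist()); robot.dwell(.3)
look2(8)
S=avg("side",6);T=avg("top",6); print(robot.get_obs()["time_s"],robot.get_obs()["wrist_force"])
im=lambda s,u,v,w,k:np.clip(1.3*cv2.resize(s["pixels"][v-w:v+w,u-w:u+w],None,fx=k,fy=k,interpolation=cv2.INTER_NEAREST),0,255).astype(np.uint8)
cv2.imwrite("pics/v4.png",np.hstack([im(T,337,167,12,16),im(S,304,257,12,16)]))
cv2.imwrite("pics/side4.png",S["raw"]);
E
```

```text
[ 0.512 -0.122  0.056]
[ 0.512 -0.163  0.078]
[ 0.51  -0.202  0.102]
[ 0.505 -0.239  0.128]
[ 0.498 -0.273  0.155]
side [-0.33 -0.18] top [0.64 0.27] mean [0.15 0.12] L,R high [-0.06 -0.1 ]
29.4167 [ 0.82100654 -0.35258748 -0.24739488]
```

View pics/v4.png

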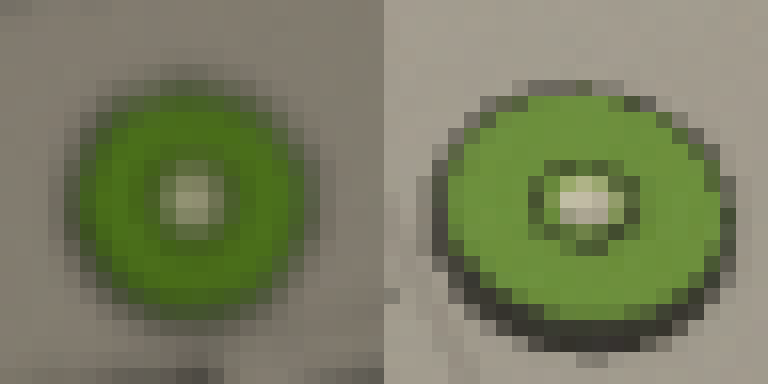

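View pics/side4.png

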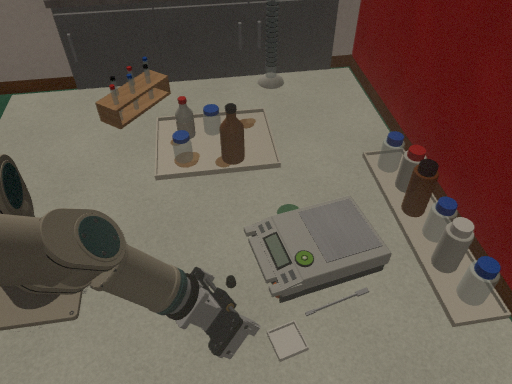

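The bubble is inside the ring in both views: at about (192, 205) in the top crop, and (585, 200) with the ring centre at (584, 207) in the side crop. The stopper at (231, 281), the boat at (287, 340) and the spoon are where they started. The hand is clear of everything.

```bash
python3 -c "
from h import *
robot.finish_job(); print(robot.get_obs()['time_s'])"
```

```text
the job is handed in; nothing more can be done
the job is handed in; nothing more can be done
```

The bubble now rests inside the black ring, the hand is clear of everything, and the job is handed in at about 29.4 s of the 67 s allowed.

- **What I did:** I closed the gripper and used one fingertip corner, tilted 42°. Three strokes towards -y lowered the left foot by about 2.4 rad, and one stroke towards +y raised the right foot by about 0.6 rad. The press on the rims was about 4 to 10 N.
- **Last checks:** After I drew back, the bubble was within about 0.7 mm of the ring's centre in both cameras; it may be up to about 2 mm off and still lie inside. In the last side view the stopper, weigh boat and spoon stood where they were at the start.
- **Disagreements:**
  - Before correction, the two cameras differed by about 1.6 mm in the bubble's y position. I put this down to the bubble sitting about 1.9 mm above the face I had assumed, and corrected for it. Both views then agreed to about 0.5 mm in y and 1 mm in x.
  - I touched the left rim about 5.5 mm deeper than I had measured, and the right about 3 mm deeper. I reset the rim positions by touch before stroking.

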